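# Press a heel lift home with locking pliers and release them

### The arm

A 6-joint arm with a two-finger parallel gripper is mounted at the origin on the work surface. World frame = base frame: x ahead of the robot, y to its left, z up, the work surface at z = 0. Lengths are in m, angles in rad, forces in N, time in s.
With the tool pointing down it reaches from about 0.375 to 0.975 m from the base axis. Payload 3.8 kg.
Tool frame: the origin (TCP) lies on the centre line of the jaws, within the pads' length; the fingertips stand 22 mm ahead of it and the grasp point (between the pads) lies 3 mm ahead of it; x points along the fingers, y is the direction in which the jaws open and shut, and the axes are right-handed (so a half turn about x gives the same grasp; the last joint's range is limited). The gripper opens to 85 mm and grips with 20 to 120 N. Pads are 22 mm wide; open, the fingers measure 114 mm over their backs; the gripper's body (76 mm by 85 mm) begins 54 mm behind the grasp point. The pads swing forward as they close: fully open they stand 13 mm farther back than shut.
Start: joints at [1.286, 0.264, 1.604, -0, 1.274, -0.037], TCP at [0.166, 0.654, 0.253] pointing down, gripper open.
Joint ranges: [-2.63, 2.63], [-0.94, 2.18], [0.31, 2.57], [-1.31, 4.45], [0, 2.66], [-2.55, 2.55]. Speed limits (rad/s): [2.57, 2.57, 3.14, 3.14, 3.14, 3.14].

### API

Orientations are given as a rotation vector (axis times angle).
In Python, from workcell import monitor, eyes, finish_job gives the robot as it stands. The module is installed in compiled form; this text tells all that it offers.
- The arm moves only by the tool play_rows, never from a script. Its argument "deltas" is a list of rows, each an object of numbers: "wx", "wy", "wz": the turn, a rotation vector about the world's x, y, z in degrees; "x", "y", "z": the shift along the world's x, y, z in mm; "fingers": the closure, from -1 (fully open) to 1 (shut), so that 0 is half open. A call has 1 to 20 rows; each row is the pose to reach, as a shift and turn from the pose commanded when the call began; what a row does not reach only later rows make up. A row lasts 1/8 s, in which the tool goes at most 62.5 mm and 10.7 degrees, less where a joint would pass 70% of its speed; a pose out of reach is approached as far as the arm can. A call with a gripper value outside its range is refused whole. The fingers move at their own pace and stop on an object; "grip_force" is the grip in N (left out, the last holds). Time passes only in rows, so rows that repeat a pose let the fingers close. It gives the time, the measured TCP pose, the force and the opening at its end, in the units of the state.
- monitor.read_state(): the state, without advancing time (a new reading comes with each control period).
- eyes.read_camera(name): name is "scene" or "top"; returns a dict with "frame" (384x512x3 uint8, red, green, blue), "depth" (384x512 float32, m along the optical axis (not along the pixel's ray), 0 where there is no reading), "K" (3x3 intrinsics, pixels), "view" (4x4, takes a point from world to camera coordinates). Camera axes: x right, y down, z forward; pixel columns grow to the right and rows downward; lengths in m; the calibration is good to about 2 mm. A picture is of the moment at which its call begins.
- finish_job(): hands the job in, once; it reports no verdict.
The state is a dict: "time": time; "q": joint angles; "joint_vel": joint speeds; "joint_torque": joint torques, N m; "tool_pos": TCP position; "tcp_rot": TCP orientation; "wrist_force": force on the tool from outside, world axes, zero at the start; "torque": the same for the moment, N m; "width": opening from 0.0 (shut) to 1.0 (fully open).
Only numpy, scipy, OpenCV 4.12 (cv2) and the standard library are available. Lean on these libraries where they do the work, as an engineer would, in place of code of your own. Each camera call takes 0.05 s, during which the arm holds its last target.

### The job

Press the loose black heel lift onto the wooden heel with the locking pliers on the bench stand: squeeze the sprung handle in towards the fixed handle until the pliers lock over centre, and let go so that they hold the lift by themselves for a moment. Then flick the release lever to make them spring open, and leave the lift standing flat against the heel. Feel your way: do not force the handle or the lever, do not push the lift by hand, and leave the other things where they are.

Things in the scene. Friction and masses are not known exactly. Their poses are not given: they have to be found in the camera images.
- stand: Fixed steel bench stand, plate 190 x 190 x 12 mm, origin under its centre. Carries a wooden heel and level locking pliers whose handles reach out to its -x, toward the robot, over bare bench. The pliers sit on a stiff turntable about the origin, left turned by up to 0.08 rad either way; this is not measured, so handles lie up to 20 mm aside of the nominal places. It holds its turn under load.
- fixed_place (a point): Point of the stand (axes as the stand), at stand x = -205, y = -29 mm, 48 mm above the bench: nominal centre of the fixed handle, a steel bar 12 mm thick (y), 18 mm tall, along x from stand x = -55 to its tail at -230 mm.
- handle_place (a point): Point of the stand (axes as the stand), at stand x = -205, y = -55 mm, z = 48 mm: nominal centre of the sprung handle when locked; it is then parallel to the fixed one. Bar 12 mm thick, 20 mm tall, 108 mm long from its upright pivot at stand x = -122, y = -55 mm. Open, it is turned out to -y by 0.35 rad, so that this point is then 28 mm further to -y.
- lever_place (a point): Point of the stand (axes as the stand), at stand x = -234, y = -29 mm, z = 48 mm: nominal upright pivot of the release lever, at the fixed handle's tail. The lever is a steel paddle reaching 58 mm out to -x, 6 mm thick (10 mm at the tip), 22 mm tall (37 to 59 mm above the bench).
- heel_face (a point): Middle of the flat tread face of the fixed wooden D-shaped heel (56 wide, 56 tall, 30 mm deep), 48 mm above the bench, above the stand's origin, axes as the stand. The face looks to -y; the lift is to be pressed on it towards +y. The heel does not turn with the turntable.
- lift_center (a point): Centre of the loose black heel lift, a D-shaped plate 56 mm wide (x), 15 mm thick (y), 56 mm tall (z), about 50 g, standing on its straight edge on the stand's 20 mm high ledge between heel and moving jaw. It starts 2.5 to 4.5 mm off the heel; pressed flat, its centre is 7.5 mm from heel_face.
- handle (a joint): Angle of the sprung handle, rad: 0 = wide open (its spring holds it there), 0.35 = squeezed on to its rigid stop. Dead centre is at 0.30: below it the handle springs open, above it it snaps to the stop and stays locked. Pushing 83 mm from the pivot takes 6 N at first, up to about 18 N midway and falls to nothing at dead centre. More than 35 N would bend it.
- lever (a joint): Release lever, rad, linked to the handle: 0 = pliers open (lever leans 0.25 rad off the stand's -x, to -y); squeezing swings it out to the stand's +y, to 0.77 when locked (leaning 0.52 rad to +y, tip 29 mm out). Pushing it back from outside near the tip takes about 8 N at first, then less; at 0.66 the pliers go over centre, spring open and it runs on to 0 by itself. More than 20 N would bend it.
- hammer: Cobbler's hammer lying on the bench, a bystander; leave it alone.
- brush: Hand brush lying on the bench, a bystander; leave it alone.
- tin: Closed aluminium tin, 72 mm across, 75 mm tall, a bystander; leave it alone. Origin at the centre of its underside.
- lift_stack: Round brown leather disc, 60 mm across, 28 mm tall, a bystander; leave it alone.
Mind the look-alikes: they are no part of the job. What is shaped like the part that bears lift_center but green, orange or red is not meant.

How it is judged:
By the outcome, as a careful person would: the job done as asked, in the order asked, and still so for the second after the job is handed in, with the robot touching nothing.
It also fails if it takes over 62 s, if anything falls off the work surface, if the arm or the gripper's body presses on something with over 40 N, if the wrist force passes 120 N, or if a joint passes its speed limit or range.

## Working session

There is one attempt and no reset: what is moved stays moved. The work goes in short steps, Python scripts to look and compute and a tool call to move; the robot and the scene stay as the last step left them, time stands still between calls to the robot, and variables do not carry over. Pictures are saved under pics/ and viewed, and the job is handed in when it is done.

Besides the shell and the picture viewer there is one more tool, called after "Request:" by a JSON object that holds its "api" and its "payload", one argument or row to a line. play_rows: Moves the arm, as the interface text tells. Its arguments: {"type":"object","properties":{"deltas":{"type":"array"},"grip_force":{"type":"number"}},"required":["deltas"]}

```bash
mkdir -p pics; cat > h.py <<'E'
import numpy as np, cv2
from workcell import monitor, eyes
def grab(n,tag):
    d=eyes.read_camera(n); np.savez(f'{tag}_{n}.npz',**d)
    im=d['frame'][:,:,::-1]; cv2.imwrite(f'pics/{tag}_{n}.png',cv2.resize(im,(768,576),interpolation=cv2.INTER_CUBIC)); return d
def cloud(d):
    z=d['depth'].astype(float);K=d['K'];v,u=np.mgrid[:z.shape[0],:z.shape[1]]
    c=np.stack([(u-K[0,2])/K[0,0]*z,(v-K[1,2])/K[1,1]*z,z,np.ones_like(z)],-1)
    return (c@np.linalg.inv(d['view']).T)[...,:3]
E
python3 - <<'E'
from h import *
s=monitor.read_state(); print(s)
for n in('scene','top'):
    d=grab(n,'a'); print(n,d['K'],d['view'])
E
```

```text
{'time': 0.0, 'q': array([ 1.28608966e+00,  2.64786609e-01,  1.60540446e+00, -4.92344042e-06,
        1.27367478e+00, -3.69333683e-02]), 'joint_vel': array([-0.00114351, -0.00039241, -0.00123339,  0.00214019,  0.00113155,
       -0.00043934]), 'joint_torque': array([ 2.51902755e-03, -5.15090811e+01, -3.67334640e+01,  3.04502482e-04,
        1.25300739e-02,  8.82135623e-06]), 'tool_pos': array([0.16537252, 0.65371837, 0.25192296]), 'tcp_rot': array([ 0.19275245,  1.5623892 , -0.19628586]), 'wrist_force': array([1.25050386, 0.10289201, 0.84474492]), 'torque': array([ 0.00808752, -0.02030036, -0.00805391]), 'width': 1.000852048210016}
scene [[357.89488431   0.         260.48184307]
 [  0.         357.89488431 195.25212711]
 [  0.           0.           1.        ]] [[ 0.7881913   0.61529455  0.01292592 -0.45574472]
 [ 0.34256161 -0.42117864 -0.83979765 -0.13381495]
 [-0.5112788   0.66634913 -0.54274563  1.50406366]
 [ 0.          0.          0.          1.        ]]
top [[429.05544967   0.         253.15645816]
 [  0.         429.05544967 188.63875464]
 [  0.           0.           1.        ]] [[-0.01235967 -0.99984096 -0.01285678  0.01468112]
 [-0.98133273  0.01459673 -0.19176287  0.59823198]
 [ 0.19192004  0.01024666 -0.98135707  1.18630299]
 [ 0.          0.          0.          1.        ]]
```

View pics/a_scene.png

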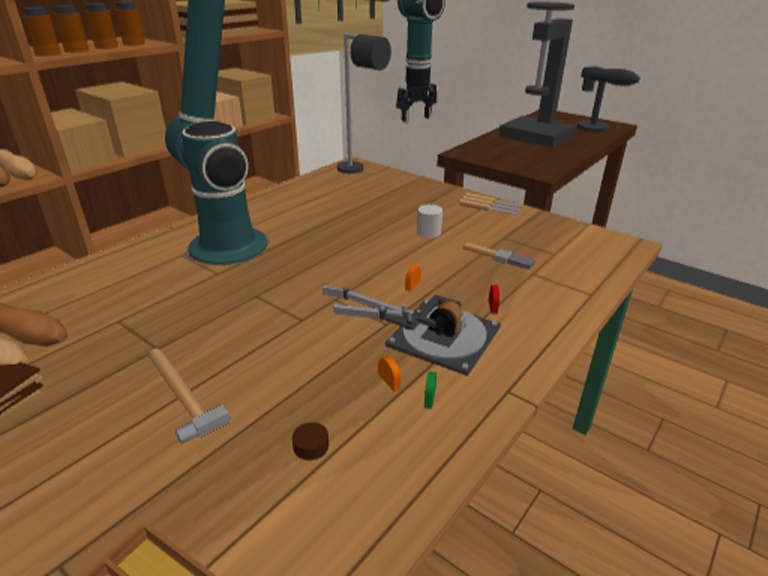

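View pics/a_top.png

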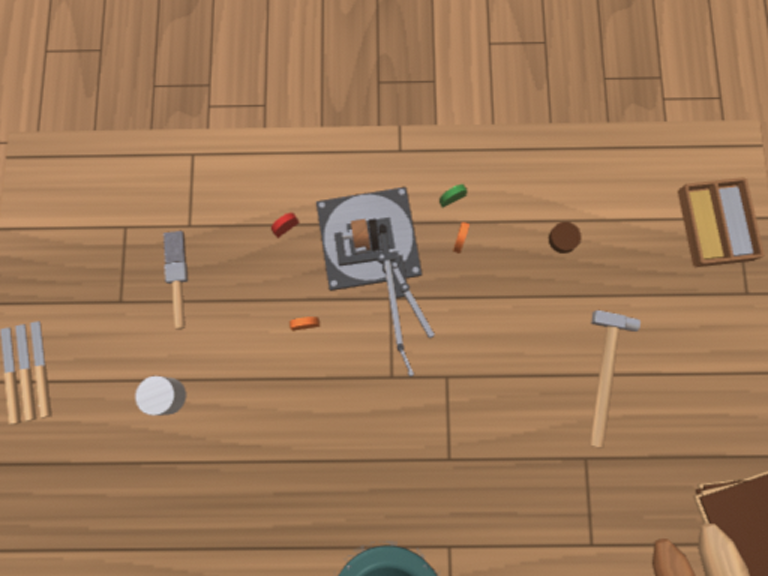

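The top view shows the stand plate at about (369,239). The fixed handle runs down to (402,347), with the lever tip at (410,373) and the sprung handle's end at (432,335). Look-alike lifts in green, orange and red lie around it. Next I'll measure in the point cloud.

```bash
python3 - <<'E'
from h import *
d=dict(np.load('a_top.npz')); P=cloud(d)
# plate: z between 8 and 16mm
z=P[...,2]; v,u=np.mgrid[:384,:512]
reg=(u>190)&(u<300)&(v>110)&(v<260)
m=reg&(z>.007)&(z<.017)&(P[...,0]>.4)
cn=cv2.connectedComponents(m.astype(np.uint8))[1]
l=np.argmax(np.bincount(cn[m])); mm=cn==l
r=cv2.minAreaRect((P[mm][:,:2]*1000).astype(np.float32)); print('plate',r,np.median(z[mm]))
print(np.round(cv2.boxPoints(r)))
m=reg&(z>.03)&(z<.075)&(v>165)
pts=P[m]; 
print(len(pts))
im=cv2.resize(d['frame'][115:260,195:305][:,:,::-1],None,fx=5,fy=4*1.0,interpolation=cv2.INTER_CUBIC)
im=cv2.resize(d['frame'][115:260,195:305][:,:,::-1],None,fx=4.1,fy=4.1,interpolation=cv2.INTER_CUBIC)
cv2.imwrite('pics/crop.png',im)
for row in range(166,256,4):
    k=np.where(m[row])[0]
    g=np.split(k,np.where(np.diff(k)>1)[0]+1) if len(k) else []
    print(row,[(len(a),*np.round(P[row,a].mean(0)*1000,1)) for a in g])
E
```

```text
plate ((697.3074951171875, 65.71741485595703), (191.2910614013672, 116.38333129882812), 8.604026794433594) 0.01337820023734726
[[594. 109.]
 [611.  -6.]
 [801.  22.]
 [783. 138.]]
1114
166 [(5, np.float64(667.2), np.float64(82.4), np.float64(58.0)), (7, np.float64(668.3), np.float64(44.6), np.float64(51.2)), (1, np.float64(672.9), np.float64(21.4), np.float64(31.5)), (5, np.float64(666.0), np.float64(-5.6), np.float64(57.2))]
170 [(6, np.float64(655.6), np.float64(81.1), np.float64(55.7)), (10, np.float64(654.9), np.float64(54.6), np.float64(57.2)), (26, np.float64(653.5), np.float64(-1.0), np.float64(59.2))]
174 [(21, np.float64(643.4), np.float64(56.2), np.float64(54.9)), (17, np.float64(641.9), np.float64(-14.0), np.float64(56.9))]
178 [(15, np.float64(630.2), np.float64(-19.7), np.float64(55.0))]
182 [(13, np.float64(618.4), np.float64(-25.3), np.float64(54.0))]
186 [(13, np.float64(606.5), np.float64(-25.1), np.float64(54.0))]
190 [(14, np.float64(593.9), np.float64(-29.1), np.float64(57.5))]
194 [(15, np.float64(582.6), np.float64(-30.5), np.float64(54.9))]
198 [(6, np.float64(
[... 760 characters left out ...]
2.0), np.float64(-24.8), np.float64(60.5)), (6, np.float64(511.6), np.float64(-82.0), np.float64(57.5))]
222 [(4, np.float64(500.9), np.float64(-27.5), np.float64(57.0)), (6, np.float64(500.2), np.float64(-87.6), np.float64(55.5))]
226 [(5, np.float64(489.5), np.float64(-28.8), np.float64(56.4))]
230 [(5, np.float64(477.8), np.float64(-31.3), np.float64(58.9))]
234 [(3, np.float64(466.5), np.float64(-34.0), np.float64(58.3))]
238 [(3, np.float64(455.0), np.float64(-39.4), np.float64(58.6))]
242 [(2, np.float64(443.6), np.float64(-43.4), np.float64(60.5))]
246 [(3, np.float64(432.6), np.float64(-47.6), np.float64(55.0))]
250 [(3, np.float64(421.6), np.float64(-50.3), np.float64(51.3))]
254 []
```

View pics/crop.png

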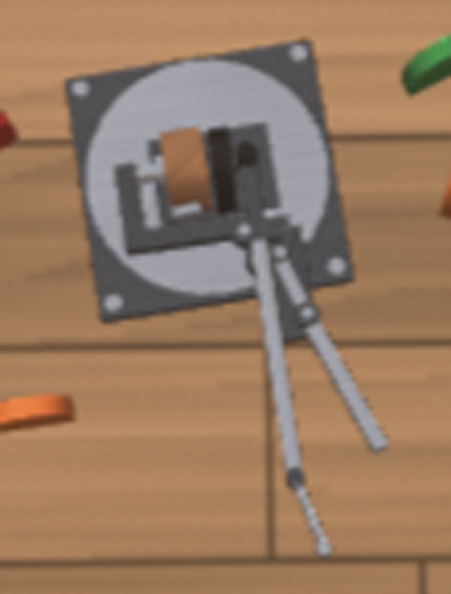

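```bash
python3 - <<'E'
from h import *
from scipy.spatial.transform import Rotation as R
s=monitor.read_state(); print(R.from_rotvec(s['tcp_rot']).as_matrix().round(3))
for n in ('top',):
    d=dict(np.load(f'a_{n}.npz')); P=cloud(d); z=P[...,2]
    print('cam',np.linalg.inv(d['view'])[:3,3])
    v,u=np.mgrid[:384,:512]; reg=(u>195)&(u<290)&(v>110)&(v<260)
    f=d['frame'].astype(int); 
    # plate: dark/grey (low saturation), low z
    sat=f.max(-1)-f.min(-1)
    m=reg&(sat<25)&(z>.004)&(z<.02)
    h=cv2.convexHull((P[m][:,:2]*1000).astype(np.float32)); r=cv2.minAreaRect(h); print('plate',r)
    print(cv2.approxPolyDP(h,15,True)[:,0])
    def fit(mask,lab):
        q=P[mask]; x,y=q[:,0]*1000,q[:,1]*1000
        for _ in range(3):
            c=np.polyfit(x,y,1); e=np.abs(np.polyval(c,x)-y); k=e<8; x,y=x[k],y[k]
        print(lab,len(x),c,'angle',np.arctan(c[0]),'x',x.min(),x.max(),'yat',np.polyval(c,[x.min(),x.max()]), 'half',e.max())
        return c
    hi=reg&(z>.045)&(z<.075)&(sat<40)
    F=fit(hi&(P[...,0]<.575)&(P[...,0]>.475)&(P[...,1]>-.040),'fixed')
    S=fit(hi&(P[...,0]<.575)&(P[...,1]<-.045)&(P[...,0]>.49),'sprung')
    L=fit(hi&(P[...,0]<.462),'lever')
E
```

```text
[[-0.001  0.245  0.969]
 [-0.002  0.969 -0.245]
 [-1.    -0.002 -0.   ]]
cam [ 0.35957076 -0.00620908  1.27909426]
plate ((682.0001831054688, 27.06098175048828), (231.63328552246094, 187.21853637695312), 8.498902320861816)
[[804.83093  -47.629063]
 [781.6065   132.17532 ]
 [598.8531   107.01398 ]
 [575.8395   -46.162373]
 [636.01056  -74.459946]]
fixed 134 [  0.13115418 -92.29430388] angle 0.13040983049386604 x 475.07859038266895 574.0935443368276 yat [-29.98576293 -16.99953825] half 7.328191536163143
sprung 131 [   0.52227336 -348.59323974] angle 0.4813071104358065 x 494.36112219819756 572.9607268938752 yat [-90.40159518 -49.3511155 ] half 6.977131071576039
lever 36 [   0.36755195 -205.84691855] angle 0.35222493433529156 x 421.24624290467955 460.7962262962088 yat [-51.01704224 -36.48036888] half 4.250229392028892
```

Request:
{"api": "play_rows", "payload": {
  "deltas": [
    {"x": 364, "y": -761, "z": 0, "wz": -48.2, "fingers": 1},
    {"x": 364, "y": -761, "z": 0, "wz": -48.2, "fingers": 1},
    {"x": 364, "y": -761, "z": 0, "wz": -48.2, "fingers": 1},
    {"x": 364, "y": -761, "z": 0, "wz": -48.2, "fingers": 1},
    {"x": 364, "y": -761, "z": 0, "wz": -48.2, "fingers": 1},
    {"x": 364, "y": -761, "z": 0, "wz": -48.2, "fingers": 1},
    {"x": 364, "y": -761, "z": 0, "wz": -48.2, "fingers": 1},
    {"x": 364, "y": -761, "z": 0, "wz": -48.2, "fingers": 1},
    {"x": 364, "y": -761, "z": 0, "wz": -48.2, "fingers": 1},
    {"x": 364, "y": -761, "z": 0, "wz": -48.2, "fingers": 1},
    {"x": 364, "y": -761, "z": 0, "wz": -48.2, "fingers": 1},
    {"x": 364, "y": -761, "z": 0, "wz": -48.2, "fingers": 1},
    {"x": 364, "y": -761, "z": 0, "wz": -48.2, "fingers": 1},
    {"x": 364, "y": -761, "z": 0, "wz": -48.2, "fingers": 1},
    {"x": 364, "y": -761, "z": 0, "wz": -48.2, "fingers": 1},
    {"x": 364, "y": -761, "z": 0, "wz": -48.2, "fingers": 1},
    {"x": 364, "y": -761, "z": 0, "wz": -48.2, "fingers": 1},
    {"x": 364, "y": -761, "z": 0, "wz": -48.2, "fingers": 1},
    {"x": 364, "y": -761, "z": 0, "wz": -48.2, "fingers": 1},
    {"x": 364, "y": -761, "z": 0, "wz": -48.2, "fingers": 1}
  ],
  "grip_force": 30
}}

```text
schema error: expected keys wx, wy, wz, x, y, z, fingers
```

```bash
python3 - <<'E'
from h import *
from scipy.spatial.transform import Rotation as R
s=monitor.read_state(); print(s); print(R.from_rotvec(s['tcp_rot']).as_matrix().round(3))
E
```

```text
{'time': 0.1, 'q': array([ 1.28609403e+00,  2.64689265e-01,  1.60522975e+00,  1.25467082e-05,
        1.27370284e+00, -3.68969375e-02]), 'joint_vel': array([-0.0015971 , -0.00172624, -0.00392413,  0.00178856, -0.00048531,
        0.00121755]), 'joint_torque': array([ 5.28021319e-04, -5.16707683e+01, -3.68585193e+01,  1.75052787e-05,
        6.43754523e-03, -4.64026428e-06]), 'tool_pos': array([0.1653861 , 0.65379465, 0.25208291]), 'tcp_rot': array([ 0.1929727 ,  1.56236406, -0.19612278]), 'wrist_force': array([-0.89224063, -0.12951284,  0.71987039]), 'torque': array([ 0.031574  , -0.03226178,  0.00485443]), 'width': 0.997359422107846}
[[-0.001  0.245  0.969]
 [-0.002  0.969 -0.245]
 [-1.    -0.002 -0.   ]]
```

All keys are needed in each row.

Request:
{"api": "play_rows", "payload": {
  "deltas": [
    {"wx": 0, "wy": 0, "wz": -48.2, "x": 364, "y": -761, "z": 0, "fingers": 1},
    {"wx": 0, "wy": 0, "wz": -48.2, "x": 364, "y": -761, "z": 0, "fingers": 1},
    {"wx": 0, "wy": 0, "wz": -48.2, "x": 364, "y": -761, "z": 0, "fingers": 1},
    {"wx": 0, "wy": 0, "wz": -48.2, "x": 364, "y": -761, "z": 0, "fingers": 1},
    {"wx": 0, "wy": 0, "wz": -48.2, "x": 364, "y": -761, "z": 0, "fingers": 1},
    {"wx": 0, "wy": 0, "wz": -48.2, "x": 364, "y": -761, "z": 0, "fingers": 1},
    {"wx": 0, "wy": 0, "wz": -48.2, "x": 364, "y": -761, "z": 0, "fingers": 1},
    {"wx": 0, "wy": 0, "wz": -48.2, "x": 364, "y": -761, "z": 0, "fingers": 1},
    {"wx": 0, "wy": 0, "wz": -48.2, "x": 364, "y": -761, "z": 0, "fingers": 1},
    {"wx": 0, "wy": 0, "wz": -48.2, "x": 364, "y": -761, "z": 0, "fingers": 1},
    {"wx": 0, "wy": 0, "wz": -48.2, "x": 364, "y": -761, "z": 0, "fingers": 1},
    {"wx": 0, "wy": 0, "wz": -48.2, "x": 364, "y": -761, "z": 0, "fingers": 1},
    {"wx": 0, "wy": 0, "wz": -48.2, "x": 364, "y": -761, "z": 0, "fingers": 1},
    {"wx": 0, "wy": 0, "wz": -48.2, "x": 364, "y": -761, "z": 0, "fingers": 1},
    {"wx": 0, "wy": 0, "wz": -48.2, "x": 364, "y": -761, "z": 0, "fingers": 1},
    {"wx": 0, "wy": 0, "wz": -48.2, "x": 364, "y": -761, "z": 0, "fingers": 1},
    {"wx": 0, "wy": 0, "wz": -48.2, "x": 364, "y": -761, "z": 0, "fingers": 1}
  ],
  "grip_force": 30
}}

```text
time: 2.22
tool_pos: [0.529, -0.1055, 0.2531]
tcp_rot: [0.847, 1.4, -0.846]
wrist_force: [0.1, -1.2, -0.1]
width: -0.002
```

```bash
cat > st.py <<'E'
from h import *
from scipy.spatial.transform import Rotation as R
s=monitor.read_state(); M=R.from_rotvec(s['tcp_rot']).as_matrix()
print('t',s['time'],'pos',(s['tool_pos']*1000).round(1),'yaw_y',np.degrees(np.arctan2(M[1,1],M[0,1])).round(2),'tx',M[:,0].round(3),'F',s['wrist_force'].round(1),'w',round(s['width'],3),'q',s['q'].round(2))
E
python3 st.py
```

```text
t 2.225 pos [ 529.  -105.5  253.1] yaw_y 27.68 tx [-0.  0. -1.] F [ 0.1 -1.2 -0.1] w -0.002 q [-0.24  0.01  1.89  0.    1.24 -0.73]
```

Request:
{"api": "play_rows", "payload": {
  "deltas": [
    {"wx": 0, "wy": 0, "wz": 0, "x": 0, "y": 0, "z": -60, "fingers": 1},
    {"wx": 0, "wy": 0, "wz": 0, "x": 0, "y": 0, "z": -120, "fingers": 1},
    {"wx": 0, "wy": 0, "wz": 0, "x": 0, "y": 0, "z": -160, "fingers": 1},
    {"wx": 0, "wy": 0, "wz": 0, "x": 0, "y": 0, "z": -185, "fingers": 1},
    {"wx": 0, "wy": 0, "wz": 0, "x": 0, "y": 0, "z": -200, "fingers": 1},
    {"wx": 0, "wy": 0, "wz": 0, "x": 0, "y": 0, "z": -204, "fingers": 1},
    {"wx": 0, "wy": 0, "wz": 0, "x": 0, "y": 0, "z": -204, "fingers": 1},
    {"wx": 0, "wy": 0, "wz": 0, "x": 0, "y": 0, "z": -204, "fingers": 1}
  ]
}}

```text
time: 3.22
tool_pos: [0.5307, -0.1068, 0.0507]
tcp_rot: [0.848, 1.397, -0.846]
wrist_force: [0.5, -0.2, -0.8]
width: -0.002
```

```bash
python3 st.py; python3 - <<'E'
from h import *
d=grab('scene','b'); 
im=d['frame'][170:270,200:340][:,:,::-1]; cv2.imwrite('pics/b_crop.png',cv2.resize(im,None,fx=5.5,fy=5.5,interpolation=cv2.INTER_CUBIC))
a,pv=.481,np.array([588.2,-40.6])
for th in np.arange(0,.36,.025):
    b=a-th;u=np.array([np.cos(b),np.sin(b)]);n=np.array([np.sin(b),-np.cos(b)])
    print(th.round(3),(pv-83*u+17*n).round(1),np.degrees(b).round(1))
E
```

```text
t 3.225 pos [ 530.7 -106.8   50.7] yaw_y 27.61 tx [ 0.003 -0.001 -1.   ] F [ 0.5 -0.2 -0.8] w -0.002 q [-0.24  0.23  2.06  0.    0.85 -0.73]
0.0 [522.5 -94.1] 27.6
0.025 [521.2 -92.4] 26.1
0.05 [519.9 -90.7] 24.7
0.075 [518.7 -89. ] 23.3
0.1 [517.5 -87.2] 21.8
0.125 [516.3 -85.5] 20.4
0.15 [515.2 -83.7] 19.0
0.175 [514.2 -81.8] 17.5
0.2 [513.2 -80. ] 16.1
0.225 [512.2 -78.1] 14.7
0.25 [511.3 -76.2] 13.2
0.275 [510.4 -74.2] 11.8
0.3 [509.6 -72.3] 10.4
0.325 [508.8 -70.3] 8.9
0.35 [508.1 -68.3] 7.5
```

View pics/b_crop.png

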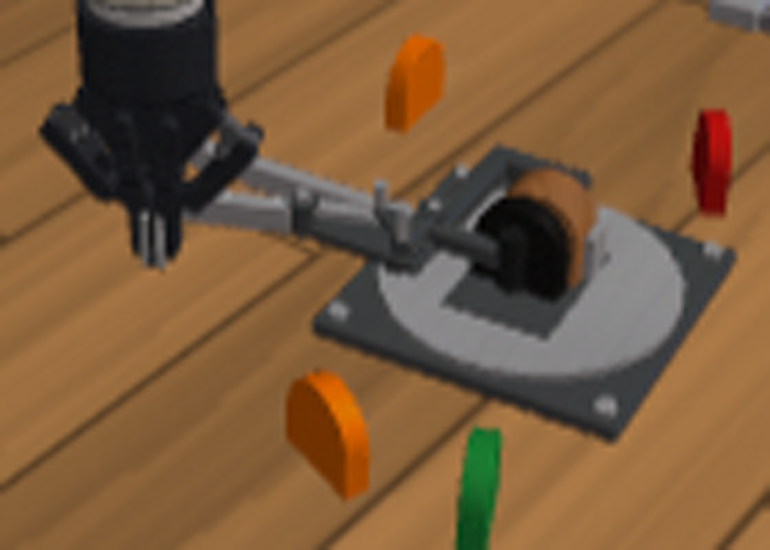

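Request:
{"api": "play_rows", "payload": {
  "deltas": [
    {"wx": 0, "wy": 0, "wz": 0, "x": -1.4, "y": 2.7, "z": 0, "fingers": 1},
    {"wx": 0, "wy": 0, "wz": 0, "x": -2.8, "y": 5.3, "z": 0, "fingers": 1},
    {"wx": 0, "wy": 0, "wz": 0, "x": -4.2, "y": 8, "z": 0, "fingers": 1},
    {"wx": 0, "wy": 0, "wz": 0, "x": -5, "y": 9.7, "z": 0, "fingers": 1},
    {"wx": 0, "wy": 0, "wz": 0, "x": -5, "y": 9.7, "z": 0, "fingers": 1}
  ]
}}

```text
time: 3.9
tool_pos: [0.5244, -0.0967, 0.0492]
tcp_rot: [0.847, 1.4, -0.847]
wrist_force: [-0.3, 0.8, 1.2]
width: -0.0
```

```bash
python3 st.py
```

```text
t 3.9 pos [524.4 -96.7  49.2] yaw_y 27.62 tx [-0.  0. -1.] F [-0.3  0.8  1.2] w -0.0 q [-0.23  0.22  2.08 -0.    0.85 -0.71]
```

Request:
{"api": "play_rows", "payload": {
  "deltas": [
    {"wx": 0, "wy": 0, "wz": 0, "x": -0.7, "y": 1.3, "z": 0, "fingers": 1},
    {"wx": 0, "wy": 0, "wz": 0, "x": -1, "y": 2, "z": 0, "fingers": 1},
    {"wx": 0, "wy": 0, "wz": 0, "x": -1, "y": 2, "z": 0, "fingers": 1}
  ]
}}

```text
time: 4.28
tool_pos: [0.5235, -0.0949, 0.0492]
tcp_rot: [0.847, 1.399, -0.847]
wrist_force: [0.2, -0.2, 0.4]
width: -0.003
```

Request:
{"api": "play_rows", "payload": {
  "deltas": [
    {"wx": 0, "wy": 0, "wz": 0, "x": -0.7, "y": 1.3, "z": 0, "fingers": 1},
    {"wx": 0, "wy": 0, "wz": 0, "x": -0.7, "y": 1.3, "z": 0, "fingers": 1}
  ]
}}

```text
time: 4.53
tool_pos: [0.5231, -0.094, 0.0494]
tcp_rot: [0.847, 1.399, -0.847]
wrist_force: [0.7, -2.7, -0.9]
width: -0.0
```

Request:
{"api": "play_rows", "payload": {
  "deltas": [
    {"wx": 0, "wy": 0, "wz": 0, "x": -0.7, "y": 1.3, "z": 0, "fingers": 1},
    {"wx": 0, "wy": 0, "wz": 0, "x": -0.7, "y": 1.3, "z": 0, "fingers": 1}
  ]
}}

```text
time: 4.78
tool_pos: [0.5228, -0.0933, 0.0494]
tcp_rot: [0.846, 1.397, -0.847]
wrist_force: [2.2, -5.8, -1.2]
width: -0.003
```

Request:
{"api": "play_rows", "payload": {
  "deltas": [
    {"wx": 0, "wy": 0, "wz": -2.2, "x": -1.3, "y": 1.7, "z": 0, "fingers": 1},
    {"wx": 0, "wy": 0, "wz": -3.6, "x": -2.5, "y": 3.4, "z": 0, "fingers": 1},
    {"wx": 0, "wy": 0, "wz": -5, "x": -3.7, "y": 5.2, "z": 0, "fingers": 1}
  ]
}}

```text
time: 5.15
tool_pos: [0.5195, -0.0895, 0.0495]
tcp_rot: [0.911, 1.366, -0.915]
wrist_force: [2.0, -12.6, -4.5]
width: 0.001
```

Request:
{"api": "play_rows", "payload": {
  "deltas": [
    {"wx": 0, "wy": 0, "wz": -1.4, "x": -1.2, "y": 1.7, "z": 0, "fingers": 1},
    {"wx": 0, "wy": 0, "wz": -2.8, "x": -2.3, "y": 3.5, "z": 0, "fingers": 1}
  ]
}}

```text
time: 5.4
tool_pos: [0.5173, -0.0866, 0.0495]
tcp_rot: [0.947, 1.348, -0.952]
wrist_force: [3.8, -15.0, -5.5]
width: -0.002
```

```bash
python3 st.py
```

```text
t 5.4 pos [517.3 -86.6  49.5] yaw_y 19.85 tx [ 0.003 -0.005 -1.   ] F [  3.8 -15.   -5.5] w -0.002 q [-0.21  0.2   2.1  -0.01  0.84 -0.55]
```

Request:
{"api": "play_rows", "payload": {
  "deltas": [
    {"wx": 0, "wy": 0, "wz": -0.8, "x": -1, "y": 1.9, "z": 0, "fingers": 1},
    {"wx": 0, "wy": 0, "wz": -2.2, "x": -2, "y": 3.7, "z": 0, "fingers": 1}
  ]
}}

```text
time: 5.65
tool_pos: [0.5151, -0.0829, 0.0495]
tcp_rot: [0.976, 1.334, -0.981]
wrist_force: [1.3, -13.0, -3.4]
width: -0.002
```

Request:
{"api": "play_rows", "payload": {
  "deltas": [
    {"wx": 0, "wy": 0, "wz": -1.4, "x": -1, "y": 1.9, "z": 0, "fingers": 1},
    {"wx": 0, "wy": 0, "wz": -2.8, "x": -1.9, "y": 3.8, "z": 0, "fingers": 1}
  ]
}}

```text
time: 5.9
tool_pos: [0.5128, -0.0784, 0.0494]
tcp_rot: [1.014, 1.317, -1.018]
wrist_force: [1.7, -9.9, -3.1]
width: 0.001
```

```bash
python3 st.py
```

```text
t 5.9 pos [512.8 -78.4  49.4] yaw_y 14.81 tx [ 0.001 -0.004 -1.   ] F [ 1.7 -9.9 -3.1] w 0.001 q [-0.2   0.19  2.11 -0.    0.84 -0.45]
```

Request:
{"api": "play_rows", "payload": {
  "deltas": [
    {"wx": 0, "wy": 0, "wz": -1.4, "x": -0.9, "y": 1.5, "z": 0, "fingers": 1},
    {"wx": 0, "wy": 0, "wz": -2.2, "x": -1.5, "y": 2.5, "z": 0, "fingers": 1},
    {"wx": 0, "wy": 0, "wz": -2.2, "x": -1.5, "y": 2.5, "z": 0, "fingers": 1}
  ]
}}

```text
time: 6.28
tool_pos: [0.5108, -0.0739, 0.0493]
tcp_rot: [1.046, 1.305, -1.046]
wrist_force: [1.0, -2.7, -0.6]
width: -0.001
```

```bash
python3 st.py
```

```text
t 6.275 pos [510.8 -73.9  49.3] yaw_y 12.6 tx [ 0. -0. -1.] F [ 1.  -2.7 -0.6] w -0.001 q [-0.19  0.19  2.12 -0.    0.84 -0.41]
```

Request:
{"api": "play_rows", "payload": {
  "deltas": [
    {"wx": 0, "wy": 0, "wz": -1, "x": -0.4, "y": 1, "z": 0, "fingers": 1},
    {"wx": 0, "wy": 0, "wz": -1.5, "x": -0.7, "y": 1.8, "z": 0, "fingers": 1},
    {"wx": 0, "wy": 0, "wz": -1.5, "x": -0.7, "y": 1.8, "z": 0, "fingers": 1}
  ]
}}

```text
time: 6.65
tool_pos: [0.5098, -0.0713, 0.0492]
tcp_rot: [1.065, 1.295, -1.065]
wrist_force: [0.1, 0.1, 0.9]
width: -0.004
```

```bash
python3 st.py;  python3 - <<'E'
from h import *
d=grab('top','c'); 
im=d['frame'][115:260,195:305][:,:,::-1]; cv2.imwrite('pics/c_crop.png',cv2.resize(im,None,fx=4.1,fy=4.1,interpolation=cv2.INTER_CUBIC))
E
```

```text
t 6.65 pos [509.8 -71.3  49.2] yaw_y 11.11 tx [-0.001  0.001 -1.   ] F [0.1 0.1 0.9] w -0.004 q [-0.19  0.19  2.12  0.    0.84 -0.38]
```

View pics/c_crop.png

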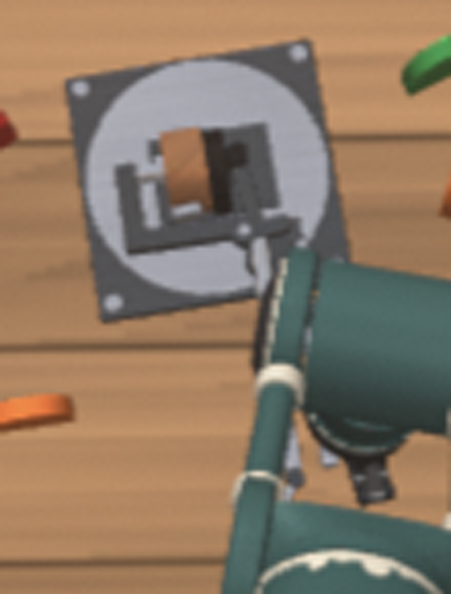

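The top crop shows the lift at about (215,170) against the heel, but the arm hides the handle. The push force has dropped to zero, so I'll back off and look.

Request:
{"api": "play_rows", "payload": {
  "deltas": [
    {"wx": 0, "wy": 0, "wz": 0, "x": 1, "y": -5, "z": 0, "fingers": 1},
    {"wx": 0, "wy": 0, "wz": 0, "x": 3, "y": -15, "z": 0, "fingers": 1},
    {"wx": 0, "wy": 0, "wz": 0, "x": 5, "y": -30, "z": 0, "fingers": 1},
    {"wx": 0, "wy": 0, "wz": 0, "x": 5, "y": -40, "z": 20, "fingers": 1},
    {"wx": 0, "wy": 0, "wz": 0, "x": 0, "y": -55, "z": 80, "fingers": 1},
    {"wx": 0, "wy": 0, "wz": 0, "x": -30, "y": -80, "z": 130, "fingers": 1},
    {"wx": 0, "wy": 0, "wz": 0, "x": -60, "y": -120, "z": 160, "fingers": 1},
    {"wx": 0, "wy": 0, "wz": 0, "x": -60, "y": -160, "z": 160, "fingers": 1},
    {"wx": 0, "wy": 0, "wz": 0, "x": -60, "y": -160, "z": 160, "fingers": 1}
  ]
}}

```text
time: 7.82
tool_pos: [0.45, -0.2351, 0.2105]
tcp_rot: [1.068, 1.29, -1.068]
wrist_force: [0.8, 0.6, -0.1]
width: -0.001
```

```bash
python3 st.py;  python3 - <<'E'
from h import *
d=grab('top','d'); P=cloud(d); z=P[...,2]
im=d['frame'][115:260,195:305][:,:,::-1]; cv2.imwrite('pics/d_crop.png',cv2.resize(im,None,fx=4.1,fy=4.1,interpolation=cv2.INTER_CUBIC))
v,u=np.mgrid[:384,:512];m=(u>195)&(u<290)&(z>.04)&(z<.075)
for row in range(190,256,4):
    k=np.where(m[row])[0]
    g=np.split(k,np.where(np.diff(k)>1)[0]+1) if len(k) else []
    print(row,[(len(a),*[float(t) for t in np.round(P[row,a].mean(0)*1000,1)]) for a in g])
E
```

```text
t 7.825 pos [ 450.  -235.1  210.5] yaw_y 10.86 tx [ 0.002 -0.002 -1.   ] F [ 0.8  0.6 -0.1] w -0.001 q [-0.53 -0.02  2.01 -0.    1.16 -0.72]
190 [(14, 593.8, -29.1, 58.2)]
194 [(14, 582.5, -29.0, 55.8)]
198 [(6, 571.5, -20.2, 51.6), (4, 569.5, -43.1, 61.3)]
202 [(4, 559.1, -19.9, 55.7), (4, 558.1, -45.8, 59.4)]
206 [(5, 547.1, -21.1, 57.7), (5, 546.5, -47.0, 59.0)]
210 [(4, 535.4, -22.4, 58.5), (4, 535.0, -48.2, 58.7)]
214 [(16, 527.1, 150.7, 52.4), (5, 524.4, -23.7, 54.3), (4, 523.6, -50.9, 57.0)]
218 [(4, 512.4, -24.9, 57.3), (5, 511.7, -51.9, 59.7)]
222 [(4, 501.0, -27.5, 56.0), (4, 500.3, -53.1, 59.4)]
226 [(5, 489.6, -28.8, 55.7), (5, 489.2, -54.5, 55.5)]
230 [(5, 477.9, -31.4, 58.1)]
234 [(2, 466.5, -26.9, 58.9)]
238 [(3, 455.3, -22.4, 58.4)]
242 [(2, 444.0, -18.0, 58.9)]
246 [(3, 432.8, -13.6, 59.4)]
250 [(3, 422.1, -10.6, 50.8)]
254 []
```

View pics/d_crop.png

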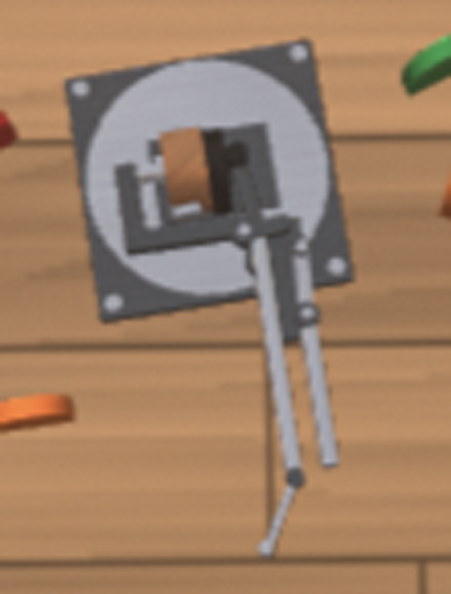

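Locked and holding by itself: the handles are parallel, and the lever leans to +y with its tip at (265,548) in the crop. Next I'll go round to the lever's outer side.

Request:
{"api": "play_rows", "payload": {
  "deltas": [
    {"wx": 0, "wy": 0, "wz": -33.2, "x": -5, "y": 267, "z": 0, "fingers": 1},
    {"wx": 0, "wy": 0, "wz": -33.2, "x": -5, "y": 267, "z": 0, "fingers": 1},
    {"wx": 0, "wy": 0, "wz": -33.2, "x": -5, "y": 267, "z": 0, "fingers": 1},
    {"wx": 0, "wy": 0, "wz": -33.2, "x": -5, "y": 267, "z": 0, "fingers": 1},
    {"wx": 0, "wy": 0, "wz": -33.2, "x": -5, "y": 267, "z": 0, "fingers": 1},
    {"wx": 0, "wy": 0, "wz": -33.2, "x": -5, "y": 267, "z": 0, "fingers": 1},
    {"wx": 0, "wy": 0, "wz": -33.2, "x": -5, "y": 267, "z": 0, "fingers": 1},
    {"wx": 0, "wy": 0, "wz": -33.2, "x": -5, "y": 267, "z": 0, "fingers": 1}
  ]
}}

```text
time: 8.88
tool_pos: [0.445, 0.0344, 0.209]
tcp_rot: [1.488, 1.001, -1.489]
wrist_force: [0.5, -0.9, 0.5]
width: 0.002
```

```bash
python3 st.py
```

```text
t 8.875 pos [445.   34.4 209. ] yaw_y -22.15 tx [-0.001 -0.    -1.   ] F [ 0.5 -0.9  0.5] w 0.002 q [ 0.02 -0.15  2.12 -0.    1.17  0.41]
```

Request:
{"api": "play_rows", "payload": {
  "deltas": [
    {"wx": 0, "wy": 0, "wz": 0, "x": 0, "y": 0, "z": -50, "fingers": 1},
    {"wx": 0, "wy": 0, "wz": 0, "x": 0, "y": 0, "z": -100, "fingers": 1},
    {"wx": 0, "wy": 0, "wz": 0, "x": 0, "y": 0, "z": -140, "fingers": 1},
    {"wx": 0, "wy": 0, "wz": 0, "x": 0, "y": 0, "z": -155, "fingers": 1},
    {"wx": 0, "wy": 0, "wz": 0, "x": 0, "y": 0, "z": -160, "fingers": 1},
    {"wx": 0, "wy": 0, "wz": 0, "x": -4, "y": -9, "z": -160, "fingers": 1},
    {"wx": 0, "wy": 0, "wz": 0, "x": -7, "y": -18, "z": -160, "fingers": 1},
    {"wx": 0, "wy": 0, "wz": 0, "x": -9, "y": -23, "z": -160, "fingers": 1},
    {"wx": 0, "wy": 0, "wz": 0, "x": -9, "y": -23, "z": -160, "fingers": 1}
  ]
}}

```text
time: 10.0
tool_pos: [0.4363, 0.0117, 0.0499]
tcp_rot: [1.489, 1.0, -1.487]
wrist_force: [-0.1, -0.2, 0.6]
width: -0.0
```

```bash
python3 st.py
```

```text
t 10.0 pos [436.3  11.7  49.9] yaw_y -22.15 tx [ 0.001 -0.    -1.   ] F [-0.1 -0.2  0.6] w -0.0 q [-0.03  0.04  2.28 -0.    0.82  0.36]
```

Request:
{"api": "play_rows", "payload": {
  "deltas": [
    {"wx": 0, "wy": 0, "wz": 0, "x": -0.8, "y": -2, "z": 0, "fingers": 1},
    {"wx": 0, "wy": 0, "wz": 0, "x": -1.6, "y": -4, "z": 0, "fingers": 1},
    {"wx": 0, "wy": 0, "wz": 0, "x": -1.6, "y": -4, "z": 0, "fingers": 1}
  ]
}}

```text
time: 10.38
tool_pos: [0.4344, 0.0082, 0.0492]
tcp_rot: [1.487, 1.002, -1.488]
wrist_force: [0.1, 0.8, -0.3]
width: 0.0
```

Request:
{"api": "play_rows", "payload": {
  "deltas": [
    {"wx": 0, "wy": 0, "wz": 0, "x": -0.6, "y": -1.4, "z": 0, "fingers": 1},
    {"wx": 0, "wy": 0, "wz": 0, "x": -0.6, "y": -1.4, "z": 0, "fingers": 1}
  ]
}}

```text
time: 10.62
tool_pos: [0.4338, 0.0068, 0.0492]
tcp_rot: [1.487, 1.002, -1.487]
wrist_force: [0.1, -0.4, -0.3]
width: 0.002
```

Request:
{"api": "play_rows", "payload": {
  "deltas": [
    {"wx": 0, "wy": 0, "wz": 0, "x": -0.6, "y": -1.4, "z": 0, "fingers": 1},
    {"wx": 0, "wy": 0, "wz": 0, "x": -0.6, "y": -1.4, "z": 0, "fingers": 1}
  ]
}}

```text
time: 10.88
tool_pos: [0.4332, 0.0053, 0.0492]
tcp_rot: [1.487, 1.001, -1.487]
wrist_force: [0.2, 0.3, 1.2]
width: 0.0
```

Request:
{"api": "play_rows", "payload": {
  "deltas": [
    {"wx": 0, "wy": 0, "wz": 0, "x": -0.6, "y": -1.4, "z": 0, "fingers": 1},
    {"wx": 0, "wy": 0, "wz": 0, "x": -0.6, "y": -1.4, "z": 0, "fingers": 1}
  ]
}}

```text
time: 11.12
tool_pos: [0.4327, 0.004, 0.0493]
tcp_rot: [1.488, 1.001, -1.487]
wrist_force: [-0.8, 0.5, -0.6]
width: -0.0
```

Request:
{"api": "play_rows", "payload": {
  "deltas": [
    {"wx": 0, "wy": 0, "wz": 0, "x": -0.4, "y": -1, "z": 0, "fingers": 1},
    {"wx": 0, "wy": 0, "wz": 0, "x": -0.4, "y": -1, "z": 0, "fingers": 1}
  ]
}}

```text
time: 11.38
tool_pos: [0.4323, 0.0033, 0.0493]
tcp_rot: [1.488, 1.002, -1.487]
wrist_force: [0.7, 3.9, -1.1]
width: 0.001
```

Request:
{"api": "play_rows", "payload": {
  "deltas": [
    {"wx": 0, "wy": 0, "wz": 0, "x": -0.4, "y": -1, "z": 0, "fingers": 1},
    {"wx": 0, "wy": 0, "wz": 0, "x": -0.4, "y": -1, "z": 0, "fingers": 1}
  ]
}}

```text
time: 11.62
tool_pos: [0.4317, 0.0019, 0.0493]
tcp_rot: [1.487, 1.002, -1.488]
wrist_force: [-0.4, 2.7, 1.4]
width: -0.002
```

Request:
{"api": "play_rows", "payload": {
  "deltas": [
    {"wx": 0, "wy": 0, "wz": 0, "x": -0.4, "y": -1, "z": 0, "fingers": 1},
    {"wx": 0, "wy": 0, "wz": 0, "x": -0.4, "y": -1, "z": 0, "fingers": 1}
  ]
}}

```text
time: 11.88
tool_pos: [0.4312, 0.0007, 0.0492]
tcp_rot: [1.487, 1.001, -1.488]
wrist_force: [0.2, 1.7, 0.7]
width: -0.003
```

Request:
{"api": "play_rows", "payload": {
  "deltas": [
    {"wx": 0, "wy": 0, "wz": 1, "x": -0.4, "y": -1, "z": 0, "fingers": 1},
    {"wx": 0, "wy": 0, "wz": 2, "x": -0.8, "y": -2, "z": 0, "fingers": 1},
    {"wx": 0, "wy": 0, "wz": 2, "x": -0.8, "y": -2, "z": 0, "fingers": 1}
  ]
}}

```text
time: 12.25
tool_pos: [0.4308, -0.0014, 0.0493]
tcp_rot: [1.462, 1.022, -1.462]
wrist_force: [-0.1, 0.1, -0.5]
width: 0.002
```

Request:
{"api": "play_rows", "payload": {
  "deltas": [
    {"wx": 0, "wy": 0, "wz": 1, "x": -0.4, "y": -1, "z": 0, "fingers": 1},
    {"wx": 0, "wy": 0, "wz": 2, "x": -0.8, "y": -2, "z": 0, "fingers": 1},
    {"wx": 0, "wy": 0, "wz": 2, "x": -0.8, "y": -2, "z": 0, "fingers": 1}
  ]
}}

```text
time: 12.62
tool_pos: [0.4298, -0.0031, 0.0493]
tcp_rot: [1.438, 1.043, -1.438]
wrist_force: [0.5, 0.4, -0.3]
width: 0.003
```

```bash
python3 st.py;  python3 - <<'E'
from h import *
d=grab('scene','e'); 
im=d['frame'][170:270,200:340][:,:,::-1]; cv2.imwrite('pics/e_crop.png',cv2.resize(im,None,fx=5.5,fy=5.5,interpolation=cv2.INTER_CUBIC))
E
```

```text
t 12.625 pos [429.8  -3.1  49.3] yaw_y -18.09 tx [ 0. -0. -1.] F [ 0.5  0.4 -0.3] w 0.003 q [-0.07  0.03  2.29 -0.    0.82  0.25]
```

View pics/e_crop.png

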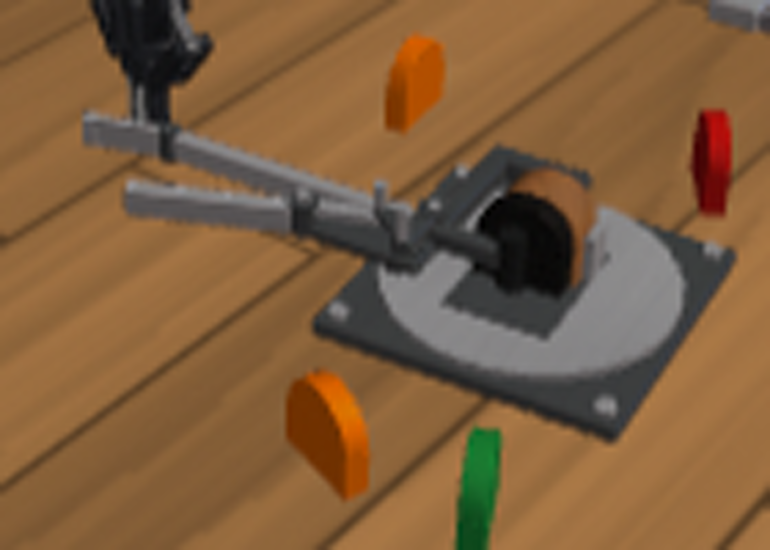

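The pliers have sprung open: the sprung handle's end is out at (130,195) and the lever at (90,130). The lift stands by the heel at (515,240). I'll back off and check.

Request:
{"api": "play_rows", "payload": {
  "deltas": [
    {"wx": 0, "wy": 0, "wz": 0, "x": 3, "y": 10, "z": 0, "fingers": 1},
    {"wx": 0, "wy": 0, "wz": 0, "x": 8, "y": 30, "z": 0, "fingers": 1},
    {"wx": 0, "wy": 0, "wz": 0, "x": 10, "y": 50, "z": 20, "fingers": 1},
    {"wx": 0, "wy": 0, "wz": 0, "x": 10, "y": 80, "z": 70, "fingers": 1},
    {"wx": 0, "wy": 0, "wz": 0, "x": 10, "y": 120, "z": 120, "fingers": 1},
    {"wx": 0, "wy": 0, "wz": 0, "x": 10, "y": 170, "z": 150, "fingers": 1},
    {"wx": 0, "wy": 0, "wz": 0, "x": 10, "y": 220, "z": 170, "fingers": 1},
    {"wx": 0, "wy": 0, "wz": 0, "x": 10, "y": 250, "z": 180, "fingers": 1},
    {"wx": 0, "wy": 0, "wz": 0, "x": 10, "y": 250, "z": 180, "fingers": 1},
    {"wx": 0, "wy": 0, "wz": 0, "x": 10, "y": 250, "z": 180, "fingers": 1}
  ]
}}

```text
time: 13.92
tool_pos: [0.4392, 0.2467, 0.2285]
tcp_rot: [1.436, 1.043, -1.439]
wrist_force: [-0.4, -0.2, -0.6]
width: 0.001
```

```bash
python3 st.py;  python3 - <<'E'
from h import *
e=grab('scene','f'); d=grab('top','f'); P=cloud(d); z=P[...,2]
a=cv2.resize(d['frame'][115:260,195:305][:,:,::-1],(410,541),interpolation=cv2.INTER_CUBIC)
im=e['frame'][185:245,255:325][:,:,::-1]; b=cv2.resize(im,(390,334),interpolation=cv2.INTER_CUBIC)
c=np.zeros((541,800,3),np.uint8); c[:,:410]=a; c[:334,410:]=b; cv2.imwrite('pics/f_crop.png',c)
t=np.array([.1365])
for tag in 'adf':
    D=dict(np.load(f'{tag}_top.npz')); P=cloud(D); f=D['frame'].astype(int); mx=f.max(-1)
    v,u=np.mgrid[:384,:512]; w=(u>230)&(u<275)&(v>140)&(v<170)&(P[...,2]>.06)
    o=np.array([702,29.7]);Q=(P[...,:2]*1000-o);c,s=np.cos(.137),np.sin(.137)
    X=Q[...,0]*c+Q[...,1]*s; Y=-Q[...,0]*s+Q[...,1]*c
    for nm,m in(('dark',w&(mx<60)),('heel',w&(f[...,0]-f[...,2]>35))):
        k=m
        print(tag,nm,k.sum(),'X',np.percentile(X[k],[5,95]).round(1),'Y',np.percentile(Y[k],[3,50,97]).round(1),'z',np.percentile(P[...,2][k],[50,95]).round(3))
E
```

```text
t 13.925 pos [439.2 246.7 228.5] yaw_y -18.06 tx [-0.001 -0.001 -1.   ] F [-0.4 -0.2 -0.6] w 0.001 q [ 0.46 -0.04  1.99 -0.    1.2   0.78]
a dark 90 X [-25.1  15.3] Y [-32.9 -12.6  -5.4] z [0.072 0.077]
a heel 165 X [-22.3  20.8] Y [ 1.4 14.9 28.9] z [0.073 0.078]
d dark 85 X [-23.6  13.6] Y [-26.8 -10.1  -2.7] z [0.071 0.078]
d heel 167 X [-21.8  22.1] Y [ 0.8 14.6 28.8] z [0.073 0.079]
f dark 76 X [-24.6  13.7] Y [-32.5  -9.3  -2.7] z [0.071 0.079]
f heel 169 X [-22.3  21.2] Y [ 0.8 14.6 28.8] z [0.073 0.079]
```

View pics/f_crop.png

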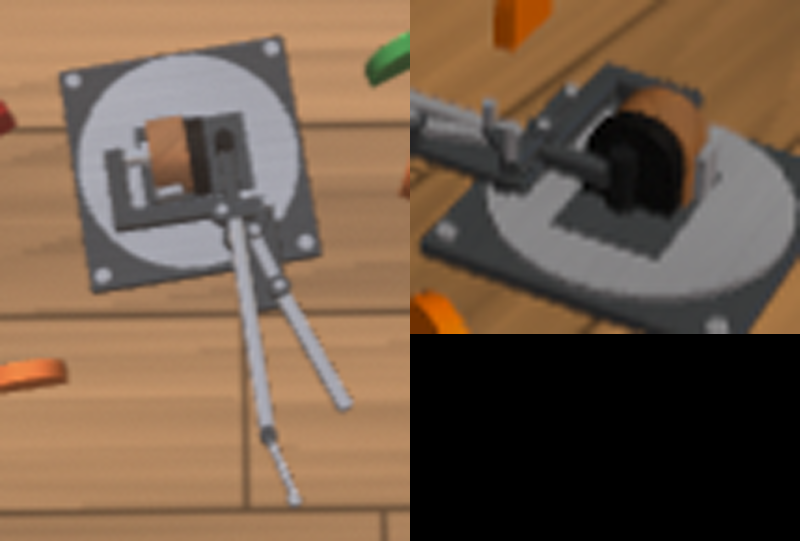

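The lift is flush on the heel at (197,155) in the left panel, in the same place as when it was clamped. The jaw is clear of it, and the handle and lever are open. Handing in.

```bash
python3 -c "
from workcell import finish_job; print(finish_job())"
```

```text
the job is handed in; nothing more can be done
None
```

The lift is pressed onto the heel and standing against it, and the pliers are open again. I handed the job in at about 14 s, with the arm clear of everything.

- **Squeeze:** I pushed the sprung handle in with the closed fingers, following its arc. The force peaked at about 16 N, against the 35 N limit. It fell to zero past dead centre, and the handle snapped to its stop.
- **Lock:** With the arm backed away, the picture showed the handles parallel (about 26 mm apart) and the lever swung out to +y. The pliers held the lift by themselves from about 6.7 s to about 12 s.
- **Release:** I pushed the lever in from outside near its tip, with about 4 N at most (limit 20 N). The pliers sprang open.
- **Last checks:** The lift's heel-side edge moved about 2.7 mm towards the heel when clamped and was in the same place after release. The final pictures show it upright and flush, with the jaw clear. I didn't measure the bystanders again; the arm made no contact away from the handle and the lever.
- **Small disagreements:** The lever force was lower than the roughly 8 N described. It was only read at the end of each short move, so brief peaks could have been missed. The lift's edge also still measures 2–3 mm off the nominal heel face; that is about the resolution of one camera pixel and the calibration error, and it measured the same while clamped.

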